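# Set the metronome's tempo dial by clicks and release its transport lock

### The arm

A 6-joint arm with a two-finger parallel gripper is mounted at the origin on the work surface. World frame = base frame: x ahead of the robot, y to its left, z up, the work surface at z = 0. Lengths are in mm, angles in rad, forces in N, time in s.
With the tool pointing down it reaches from about 275 to 1000 mm from the base axis. Payload 8.4 kg.
Tool frame: the origin (TCP) lies on the centre line of the jaws, within the pads' length; the fingertips stand 14 mm ahead of it and the grasp point (between the pads) lies 5 mm behind it; z points along the fingers, y is the line along which they close (so a half turn about z gives the same grasp; the last joint's range is limited). The gripper opens to 85 mm and grips with 20 to 120 N. Pads are 22 mm wide; open, the fingers measure 114 mm over their backs; the gripper's body (76 mm by 85 mm) begins 54 mm behind the grasp point. The pads swing forward as they close: fully open they stand 13 mm farther back than shut.
Start: joints at [-1.248, 0.353, 1.633, -0, 1.155, -0.002], TCP at [199.448, -592.324, 218.881] pointing down, gripper open.
Joint ranges: [-2.63, 2.63], [-0.92, 2.1], [0.06, 2.66], [-1.3, 4.44], [0, 2.69], [-3.02, 3.02]. Speed limits (rad/s): [2.22, 2.22, 2.79, 3.14, 3.14, 3.14].

### API

Orientations are given as [roll, pitch, yaw] about the fixed x, y, z axes, in that order (R = Rz(yaw) Ry(pitch) Rx(roll)).
In Python, from rig import r gives the robot as it stands.
- The arm moves only by the tool step_arm, never from a script. Its argument "plan" is text: rows parted by semicolons, each of 7 numbers parted by spaces: the turn, a rotation vector about the world's x, y, z in degrees, then the shift along the world's x, y, z in mm, then the closure in counts, from 0 (fully open) to 255 (shut). In form: rx ry rz x y z hand; .... A call has 1 to 8 rows; each row is the pose to reach, as a shift and turn from the pose commanded when the call began; what a row does not reach only later rows make up. A row lasts 1/10 s, in which the tool goes at most 50 mm and 8.59 degrees, less where a joint would pass 70% of its speed; a pose out of reach is approached as far as the arm can. A call with a gripper value outside its range is refused whole. The fingers move at their own pace and stop on an object; "force" is the grip in N (left out, the last holds). Time passes only in rows, so rows that repeat a pose let the fingers close. It gives the time, the measured TCP pose, the force, the opening and the grip force at its end, in the units of the state.
- r.sense(): the state, without advancing time (a new reading comes with each control period).
- r.grab_frame(name): name is "scene" or "side" or "wrist"; returns (picture, depth): 384x512x3 uint8, red, green, blue; 384x512 float32, mm along the optical axis (not along the pixel's ray), 0 where there is no reading.
- r.get_calibration(name): a dict with "K" (3x3 intrinsics, pixels), "k1" (the pictures are not rectified: a ray, as slopes to the right and down, at radius r is drawn at 1 + k1 r^2 times it, then the intrinsics apply), "world_from_camera" (4x4, takes a point from camera to world coordinates). Camera axes: x right, y down, z forward; pixel columns grow to the right and rows downward; lengths in mm; the calibration is good to about 2 mm. A picture is of the moment at which its call begins: read the wrist's pose just before it. get_calibration takes no time and is no camera call; for the wrist camera it gives the pose at the moment of the call.
- r.sign_off(): hands the job in; it is judged then, once.
The state is a dict: "clock": time; "qpos": joint angles; "qvel": joint speeds; "joint_efforts": joint torques, N m; "eef_pos": TCP position; "tcp_rot": TCP orientation; "contact_force": force on the tool from outside, world axes, zero at the start; "wrist_torque": the same for the moment, N m; "opening": opening from 0.0 (shut) to 1.0 (fully open); "grasp_force": force on a finger pad.
Only numpy, scipy, OpenCV 4.12 (cv2) and the standard library are available. Lean on these libraries where they do the work, as an engineer would, in place of code of your own. Each camera call takes 0.05 s, during which the arm holds its last target. There are 200 camera calls.

### The job

Get the metronome ready for practice: turn its round tempo dial clockwise, click by click, to position 6, which is the sixth short mark counted clockwise from the long mark at its stop, and let go so that it rests in that click. Then turn the steel lock key anticlockwise past its firm click, all the way to its far stop, so that its tongue frees the pendulum arm. Leave the dial at 6 and do not disturb the glass dish, tuning fork and harmonica around the metronome.

Things in the scene. Friction and masses are not known exactly. Their poses are not given: they have to be found in the camera images.
- metronome: Metronome: a low red plastic console, 170 mm deep (x) by 230 mm wide (y), flat deck 55 mm above the desk, does not move. Origin at the centre of its underside; -x is the side towards the robot, z up. In this frame the dial's axis is at (-30, -60) mm and the lock key's at (0, 70) mm. A steel pendulum arm lies folded along its far edge.
- dial_grip (a point): Tempo dial on the deck: black disc 86 mm across, top 10 mm above the deck, with an upright grip bar across it 66 mm long, 16 mm thick, standing 10 to 44 mm above the deck; one end is a pointed nose with a white line. This point: on the vertical turning axis, 27 mm above the deck, half-way up the bar. Turns with the dial: x along the bar towards the nose, z up.
- dial (a joint): Dial angle, rad, growing clockwise seen from above. 0 = position 0, nose at the long white mark (stop); a click every 0.5236 (30 degrees), short white marks at positions 1 to 10; position 6 is 3.142; stop just past 10. A spring detent (about 0.13 N m to pass each click) draws it into the nearest position when let go. Starts in any position from 1 to 4.
- key_grip (a point): Steel lock key on the deck: upright wing 60 mm long, 10 mm thick, 13 to 47 mm above the deck, on a 32 mm collar, with a flat tongue reaching 68 mm from the axis (8 to 13 mm above the deck) over the pendulum arm. This point: on the vertical turning axis, 30 mm above the deck, half-way up the wing. Turns with the key: x along the wing towards the tongue's end, z up.
- key (a joint): Key angle, rad, growing anticlockwise seen from above: 0 locked (tongue over the arm), 1.2 the far stop (released). From about 0.35 one firm detent resists (up to about 0.2 N m), crest at 0.6; beyond it the key is pushed on to about 0.85 and must be turned on by hand to the stop. Starts between 0 and 0.1.
- dish: Bystander: glass dish 100 mm across, 35 mm high, beside the metronome; origin at the centre of its underside.
- tuning_fork: Bystander: steel tuning fork lying on the desk, 165 mm long, 29 mm wide, 10 mm thick, beyond the metronome; origin under its middle.
- harmonica: Bystander: harmonica 106 x 28 x 22 mm beside the metronome; origin at the centre of its underside.

How it is judged:
By the outcome, as a careful person would: the job done as asked, in the order asked, and still so for the second after the job is handed in, with the robot touching nothing.
It also fails if it takes over 72 s, if anything falls off the work surface, if the arm or the gripper's body presses on something with over 40 N, if the wrist force passes 120 N, or if a joint passes its speed limit or range.

## Working session

There is one attempt and no reset: what is moved stays moved. The work goes in short steps, Python scripts to look and compute and a tool call to move; the robot and the scene stay as the last step left them, time stands still between calls to the robot, and variables do not carry over. Pictures are saved under pics/ and viewed, at most 10 in all, crops included, and the job is handed in when it is done.

Besides the shell and the picture viewer there is one more tool, called after "Emit:" in YAML: its name, and indented under it one key for each argument. step_arm: Moves the arm, as the interface text tells. Its arguments: {"type":"object","properties":{"plan":{"type":"string"},"force":{"type":"number"}},"required":["plan"]}

```bash
mkdir -p pics
cat > h.py <<'E'
from rig import r
import numpy as np, cv2
def snap(n,f):
    c=r.get_calibration(n); p,d=r.grab_frame(n)
    cv2.imwrite('pics/'+f+'.png',cv2.resize(p[:,:,::-1],(800,600),interpolation=cv2.INTER_CUBIC)); np.savez('/tmp/'+f,p=p,d=d,K=c['K'],k1=c['k1'],T=c['world_from_camera'])
def w(f,u,v,z=None,scale=512/800):
    """view pixel -> world; on plane z or by depth"""
    a=np.load('/tmp/'+f+'.npz'); K=a['K'];u,v=(u+.5)*scale-.5,(v+.5)*scale-.5
    x=np.array([(u-K[0,2])/K[0,0],(v-K[1,2])/K[1,1]]); s=x.copy()
    for _ in range(20): s=x/(1+float(a['k1'])*(s@s))
    T=a['T']; ray=T[:3,:3]@np.array([*s,1]); 
    if z is None: t=a['d'][int(round(v)),int(round(u))]
    else: t=(z-T[2,3])/ray[2]
    return np.round(T[:3,3]+t*ray,1)
E
python3 - <<'E'
from h import *
snap('scene','s1'); snap('side','e1')
print(r.sense())
E
```

```text
{'clock': 0.1, 'qpos': array([-1.24839063e+00,  3.53629233e-01,  1.63403029e+00, -1.08481860e-05,
        1.15518686e+00, -2.39455220e-03]), 'qvel': array([ 0.00237509,  0.00055532, -0.00308522, -0.00071203,  0.00092063,
       -0.00075417]), 'joint_efforts': array([-4.20753886e-04, -6.06360984e+01, -3.42820609e+01,  2.00637970e-05,
        4.05062281e-03, -5.82359121e-06]), 'eef_pos': array([ 199.3151853 , -591.91933117,  218.21792457]), 'tcp_rot': array([-3.14033890e+00,  6.91703862e-06,  3.24804638e-01]), 'contact_force': array([ 0.29813949,  0.80524436, -0.37135346]), 'wrist_torque': array([ 0.0090465 , -0.05267769,  0.04950345]), 'grasp_force': 0.0, 'opening': 1.0030746115922664}
```

View pics/s1.png

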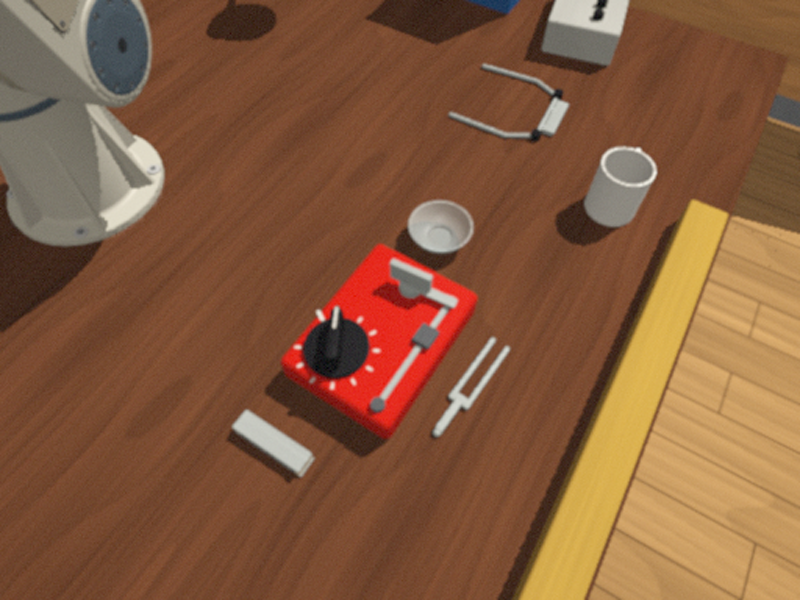

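View pics/e1.png

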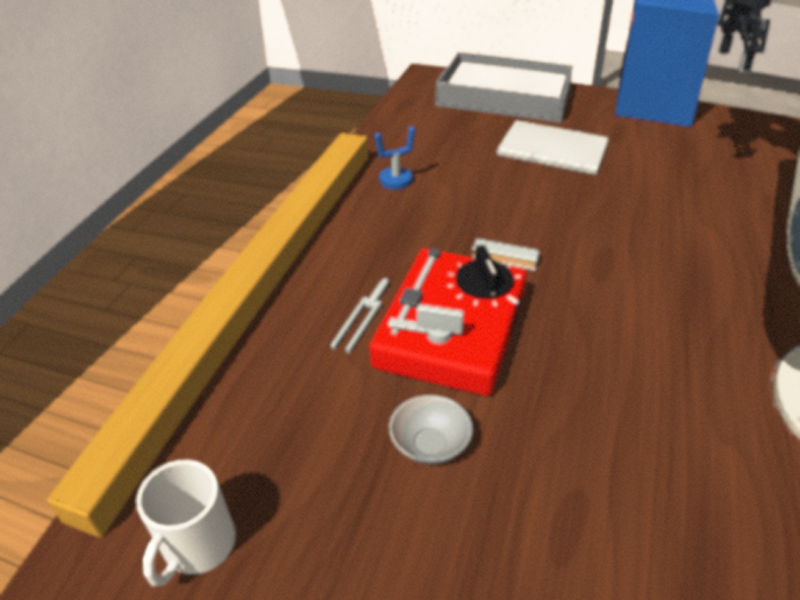

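The scene view shows the console with its deck corners at about (383,247), (476,297), (388,430) and (285,358). The dial is near (335,348) with its nose at (336,312), and the key is near (410,280). In the side view the dial is at (485,278) and the key at (438,325).

Run:
```python
from h import *
for n,p in dict(nl=(383,247),fl=(476,297),fr=(388,428),nr=(286,358)).items(): print(n,w('s1',*p,55))
print('dial',w('s1',335,348,65),'long',w('s1',320,315,55),'nose',w('s1',336,311,99),'tail?',w('s1',331,345,99))
print('key',w('s1',392,264,102),w('s1',432,277,102),'tongue',w('s1',455,302,68))
for n,p in dict(fr=(430,250),nr=(524,277),nl=(492,360),fl=(374,348)).items(): print('e',n,w('e1',*p,55))
print('dial',w('e1',485,279,65),'long',w('e1',513,299,55),'nose',w('e1',494,270,99),'key',w('e1',418,307,102),w('e1',462,311,102),w('e1',390,324,68))
print('dish',w('s1',440,222,30),'harm',w('s1',272,440,22))
# zoom
a=cv2.imread('pics/s1.png')
p=np.load('/tmp/s1.npz')['p'][:,:,::-1][190:260,175:250]
cv2.imwrite('pics/z1.png',cv2.resize(p,(600,560),interpolation=cv2.INTER_CUBIC))
```

```text
nl [515.2 115.   55. ]
fl [669.5 109.   55. ]
fr [ 663.4 -109.2   55. ]
nr [503.  -98.4  55. ]
dial [552.3 -58.   65. ] long [503.3 -24.4  55. ] nose [536.5 -26.9  99. ] tail? [558.5 -69.2  99. ]
key [560.   68.8 102. ] [615.3  78.2 102. ] tongue [651.4  79.6  68. ]
e fr [ 647.2 -106.4   55. ]
e nr [496.1 -82.   55. ]
e nl [508.1  98.4  55. ]
e fl [660.1 120.9  55. ]
dial [548.8 -48.4  65. ] long [503.1 -27.9  55. ] nose [534.6 -29.7  99. ] key [613.1  78.1 102. ] [557.   69.4 102. ] [649.8  84.5  68. ]
dish [554.5 216.8  30. ] harm [ 541.9 -187.2   22. ]
```

View pics/z1.png

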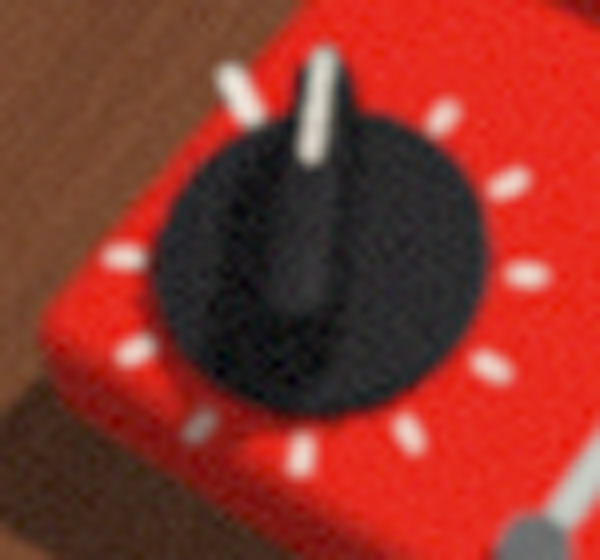

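The dial axis is at about (550.5,-55). The long mark lies at 148° and the nose at 119°, so the dial is at position 1 and needs 150° clockwise. The key axis is at about (587,73.5), with its wing at about 8.5°. I'll move above the dial with the jaws lined up to the bar.

Emit:
step_arm:
  plan: "0 0 12 44 67 0 0;0 0 25 88 134 0 0;0 0 37 132 201 0 0;0 0 50 176 268 0 0;0 0 58 219 335 0 0;0 0 66 263 402 0 0;0 0 68 307 470 0 0;0 0 68 351 537 0 0"
  force: 30

```text
clock: 0.9
eef_pos: [419.0, -255.7, 218.8]
tcp_rot: [-3.142, -0.0, 1.518]
contact_force: [0.8, -0.0, -0.6]
opening: 1.0
grasp_force: 0.0
```

Emit:
step_arm:
  plan: "0 0 40 100 150 0 0;0 0 40 100 150 0 0;0 0 40 100 150 0 0;0 0 40 100 150 0 0;0 0 40 100 150 0 0"

```text
clock: 1.4
eef_pos: [520.2, -104.4, 218.6]
tcp_rot: [3.141, -0.0, 2.219]
contact_force: [-0.6, -0.9, -0.1]
opening: 1.0
grasp_force: 0.0
```

Emit:
step_arm:
  plan: "0 0 -8 30 49 0 0;0 0 -8 30 49 0 0;0 0 -8 30 49 0 0;0 0 -8 30 49 0 0"

```text
clock: 1.8
eef_pos: [547.8, -59.0, 218.5]
tcp_rot: [-3.14, -0.0, 2.072]
contact_force: [-0.7, -0.0, -0.4]
opening: 1.001
grasp_force: 0.0
```

Run:
```python
from h import *
s=r.sense();print(s['eef_pos'],s['tcp_rot'],s['qpos'])
snap('wrist','w1')
```

```text
[547.75900867 -58.99080154 218.51935206] [-3.14044548e+00 -2.68735565e-04  2.07203988e+00] [-1.09721727e-01  2.39289558e-01  1.79254124e+00 -4.88756661e-04
  1.11085571e+00 -6.10748233e-01]
```

View pics/w1.png

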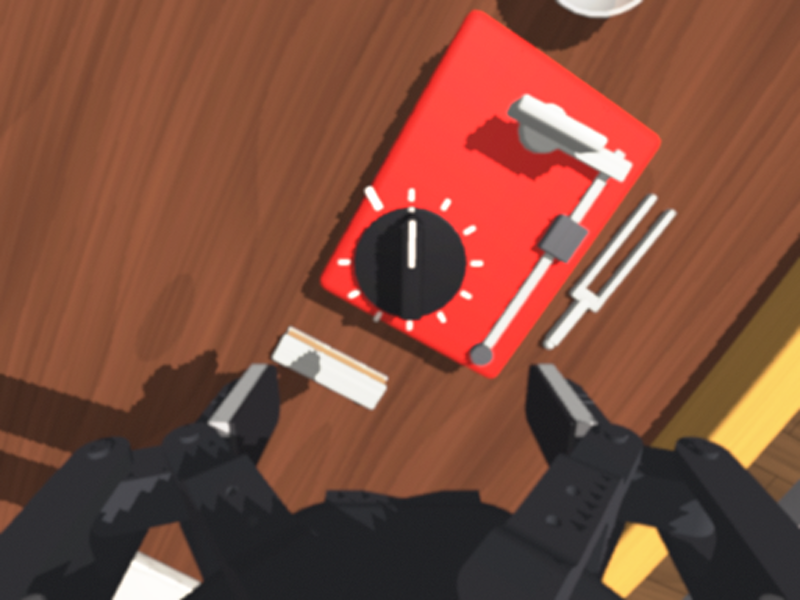

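The wrist view confirms position 1: the nose (413,222) points at the first short mark (411,193), with the long mark at (374,198). The dial disc is centred at about (410,264). The key wing's top runs from (525,100) to (605,142), and the harmonica is at (330,368).

Run:
```python
from h import *
f='w1'
print('disc',w(f,355,262,65),w(f,467,264,65),w(f,411,208,65),'c',w(f,410,264,65))
print('line',w(f,413,222,99),w(f,411,266,99))
print('marks 0',w(f,374,198,55),'1',w(f,411,194,55),'6',w(f,441,317,55),'4',w(f,477,264,55),'10',w(f,344,262,55))
print('key',w(f,523,98,102),w(f,606,139,102),'tongue',w(f,628,172,68))
print('corners',w(f,478,10,55),w(f,660,140,55),w(f,493,376,55),w(f,322,283,55))
```

```text
disc [514.3 -71.8  65. ] [588.1 -33.1  65. ] [531.6 -17.2  65. ] c [550.9 -53.5  65. ]
line [535. -22.  99.] [547.9 -48.   99. ]
marks 0 [504.7 -24.6  55. ] 1 [527.2  -9.   55. ] 6 [594.8 -81.3  55. ] 4 [597.3 -30.6  55. ] 10 [506.9 -78.4  55. ]
key [556.2  74.4 102. ] [613.5  80.  102. ] tongue [652.9  79.3  68. ]
corners [507.6 118.6  55. ] [666.2 112.6  55. ] [ 659.4 -105.6   55. ] [ 499.3 -101.6   55. ]
```

Emit:
step_arm:
  plan: "0 0 0 3 5 -40 90;0 0 0 3 5 -80 90;0 0 0 3 5 -110 90;0 0 0 3 5 -125 90;0 0 0 3 5 -125 90;0 0 0 3 5 -125 90"

```text
clock: 2.45
eef_pos: [551.3, -54.4, 94.3]
tcp_rot: [-3.141, 0.0, 2.07]
contact_force: [0.1, 1.1, 1.0]
opening: 0.646
grasp_force: 0.0
```

Emit:
step_arm:
  plan: "0 0 0 0 1 -9 90;0 0 0 0 1 -9 200;0 0 0 0 1 -9 255;0 0 0 0 1 -9 255;0 0 0 0 1 -9 255;0 0 0 0 1 -9 255;0 0 0 0 1 -9 255"

```text
clock: 3.15
eef_pos: [551.3, -52.8, 85.4]
tcp_rot: [-3.141, 0.0, 2.07]
contact_force: [-4.1, -2.4, 6.5]
opening: 0.162
grasp_force: 29.5
```

Emit:
step_arm:
  plan: "0 0 -7 0 0 0 255;0 0 -14 0 0 0 255;0 0 -21 0 0 0 255;0 0 -28 0 0 0 255;0 0 -35 0 0 0 255;0 0 -42 0 0 0 255;0 0 -49 0 0 0 255;0 0 -56 0 0 0 255"

```text
clock: 3.95
eef_pos: [552.2, -52.8, 85.5]
tcp_rot: [3.14, -0.0, 1.088]
contact_force: [0.1, -2.5, 1.9]
opening: 0.159
grasp_force: 29.3
```

Emit:
step_arm:
  plan: "0 0 -7 0 0 0 255;0 0 -14 0 0 0 255;0 0 -21 0 0 0 255;0 0 -28 0 0 0 255;0 0 -35 0 0 0 255;0 0 -42 0 0 0 255;0 0 -49 0 0 0 255;0 0 -56 0 0 0 255"

```text
clock: 4.75
eef_pos: [552.7, -53.5, 85.5]
tcp_rot: [3.14, -0.002, 0.111]
contact_force: [1.4, -6.6, 1.3]
opening: 0.159
grasp_force: 29.3
```

Emit:
step_arm:
  plan: "0 0 -7 0 0 0 255;0 0 -14 0 0 0 255;0 0 -21 0 0 0 255;0 0 -28 0 0 0 255;0 0 -35 0 0 0 255;0 0 -38 0 0 0 255;0 0 -38 0 0 0 255;0 0 -38 0 0 0 255"

```text
clock: 5.55
eef_pos: [552.6, -54.1, 85.5]
tcp_rot: [3.141, -0.003, -0.547]
contact_force: [0.5, -8.2, 1.7]
opening: 0.161
grasp_force: 29.3
```

Run:
```python
from h import *
s=r.sense();print(s['eef_pos'],np.degrees(s['tcp_rot']),s['wrist_torque'],s['contact_force'],s['qpos'])
```

```text
[552.58555937 -54.06464536  85.51471438] [179.9608865   -0.18538839 -31.3573716 ] [-1.56059773 -0.14750772 -0.00521255] [ 0.53579626 -8.15728935  1.66240136] [-0.09894013  0.40981316  1.89469399 -0.00272326  0.83446743  2.02097291]
```

The torque about z is about 0 at yaw -31°, so the dial is seated in position 6. I'll release it, rise and check.

Emit:
step_arm:
  plan: "0 0 0 0 0 0 90;0 0 0 0 0 0 90;0 0 0 0 0 0 90;0 0 0 0 0 0 90;0 0 0 0 0 30 90;0 0 0 0 0 70 90;0 0 0 0 0 110 60;0 0 0 0 0 130 0"

```text
clock: 6.35
eef_pos: [552.8, -52.5, 218.4]
tcp_rot: [-3.14, -0.004, -0.548]
contact_force: [0.3, 1.2, 0.2]
opening: 0.908
grasp_force: 0.0
```

Emit:
step_arm:
  plan: "0 0 8 8 30 0 0;0 0 16 16 60 0 0;0 0 24 24 90 0 0;0 0 32 30 110 0 0;0 0 38 33 130 0 0;0 0 38 33 130 0 0;0 0 38 33 130 0 0;0 0 38 33 130 0 0"

```text
clock: 7.15
eef_pos: [584.2, 76.8, 214.8]
tcp_rot: [3.141, 0.0, 0.113]
contact_force: [1.0, -0.2, 0.3]
opening: 0.998
grasp_force: 0.0
```

Run:
```python
from h import *
s=r.sense();print(s['eef_pos'],np.degrees(s['tcp_rot']),s['contact_force'],s['wrist_torque'])
snap('wrist','w2');snap('scene','s2')
p=np.load('/tmp/s2.npz')['p'][:,:,::-1][140:300,170:330]
cv2.imwrite('pics/z2.png',cv2.resize(p,(600,600),interpolation=cv2.INTER_CUBIC))
```

```text
[584.18006366  76.7850966  214.80070835] [1.79986106e+02 2.01123129e-02 6.49734446e+00] [ 1.01597135 -0.23473239  0.31942207] [-0.0293103  -0.03627141 -0.00381555]
```

View pics/w2.png

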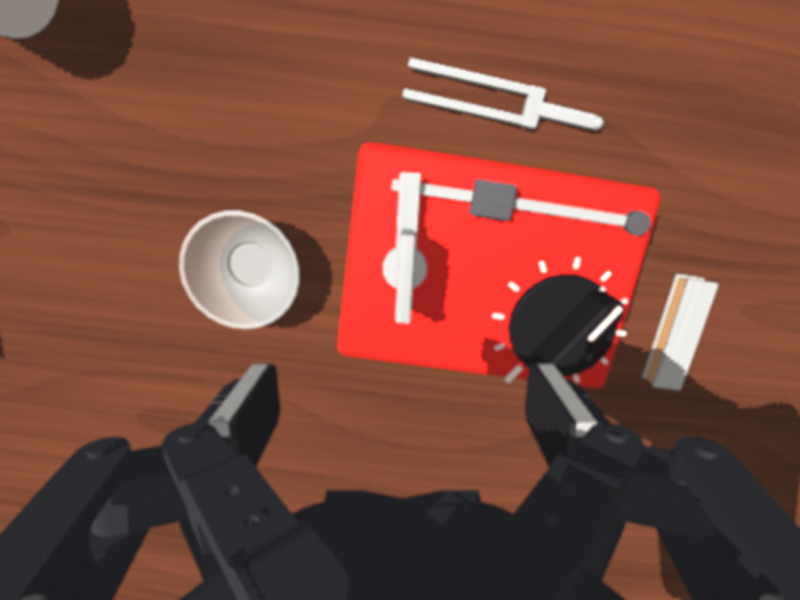

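The wrist view shows the dial line from (590,340) to (622,310), parallel to the line from the long mark (513,373) to the sixth mark (606,275). The key wing's top runs from about (409,233) to (403,322), and the dish and harmonica haven't moved.

Run:
```python
from h import *
f='w2'
a,b=w(f,590,341,99),w(f,622,309,99);print('line',a,b,np.degrees(np.arctan2(*(b-a)[1::-1])))
a,b=w(f,513,373,55),w(f,606,275,55);print('0-6',a,b,np.degrees(np.arctan2(*(b-a)[1::-1])))
a,b=w(f,403,322,102),w(f,409,232,102);print('wing',a,b,(a+b)/2,np.degrees(np.arctan2(*(b-a)[1::-1])))
print('tongue',w(f,409,174,68))
```

```text
line [556.5 -58.7  99. ] [582.  -75.2  99. ] -32.9052429229879
0-6 [505.2 -24.8  55. ] [595.6 -81.3  55. ] -32.00538320808349
wing [557.1  72.7 102. ] [617.7  75.8 102. ] [587.4   74.25 102.  ] 2.928419591862554
tongue [652.5  79.4  68. ]
```

The dial is confirmed at 6. Next I'll go down on the key.

Emit:
step_arm:
  plan: "0 0 -2 2 -1 -40 90;0 0 -2 2 -1 -80 90;0 0 -2 2 -1 -110 90;0 0 -2 2 -1 -127 90;0 0 -2 2 -1 -127 90;0 0 -2 2 -1 -127 90"

```text
clock: 7.85
eef_pos: [586.7, 76.0, 88.3]
tcp_rot: [3.142, -0.0, 0.079]
contact_force: [0.3, 0.3, 0.9]
opening: 0.642
grasp_force: 0.0
```

Emit:
step_arm:
  plan: "0 0 0 0 0 0 180;0 0 0 0 0 0 255;0 0 0 0 0 0 255;0 0 0 0 0 0 255;0 0 0 0 0 0 255;0 0 0 0 0 0 255"
  force: 40

```text
clock: 8.45
eef_pos: [587.2, 75.5, 88.9]
tcp_rot: [3.14, -0.002, 0.081]
contact_force: [0.2, -6.1, 5.6]
opening: 0.076
grasp_force: 39.2
```

Run:
```python
from h import *
s=r.sense();print(s['eef_pos'],np.degrees(s['tcp_rot']),s['wrist_torque'],s['contact_force'],s['opening'],s['grasp_force'])
```

```text
[587.22730993  75.5140529   88.93786442] [ 1.79919250e+02 -9.64152563e-02  4.63509545e+00] [-1.03264535  0.05868321  0.03644835] [ 0.20473439 -6.11899572  5.6191341 ] 0.07628220400592539 39.1645485162735
```

Emit:
step_arm:
  plan: "0 0 6 0 0 0 255;0 0 13 0 0 0 255;0 0 20 0 0 0 255;0 0 27 0 0 0 255;0 0 34 0 0 0 255;0 0 41 0 0 0 255;0 0 48 0 0 0 255;0 0 54 0 0 0 255"

```text
clock: 9.25
eef_pos: [587.9, 76.7, 89.6]
tcp_rot: [3.139, -0.002, 1.028]
contact_force: [-0.8, -0.6, 8.7]
opening: -0.002
grasp_force: 4.3
```

Emit:
step_arm:
  plan: "0 0 2 0 0 0 255;0 0 4 0 0 0 255;0 0 4 0 0 0 255;0 0 4 0 0 0 255"

```text
clock: 9.65
eef_pos: [587.9, 76.7, 89.6]
tcp_rot: [3.139, -0.002, 1.093]
contact_force: [-0.4, 0.6, 8.4]
opening: -0.008
grasp_force: 4.3
```

Run:
```python
from h import *
s=r.sense();print(s['eef_pos'],np.degrees(s['tcp_rot']),s['wrist_torque'],s['contact_force'],s['opening'],s['grasp_force'])
```

```text
[587.91671211  76.70189096  89.6207774 ] [ 1.79844915e+02 -1.13904825e-01  6.26153001e+01] [ 0.06696209  0.04177734 -0.03580115] [-0.42339984  0.6218875   8.44635387] -0.007627221254543684 4.258069242350757
```

The fingers closed fully, so the grip slipped off the wing. I'll take a look.

Run:
```python
from h import *
snap('wrist','w3');snap('side','e3')
a=np.load('/tmp/w3.npz')['p'][:,:,::-1]; b=np.load('/tmp/e3.npz')['p'][:,:,::-1][130:270,210:370]
cv2.imwrite('pics/c3.png',np.hstack([cv2.resize(a[100:384,100:420],(400,355)),cv2.resize(b,(400,355),interpolation=cv2.INTER_CUBIC)]))
```

```text
(no output)
```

View pics/c3.png

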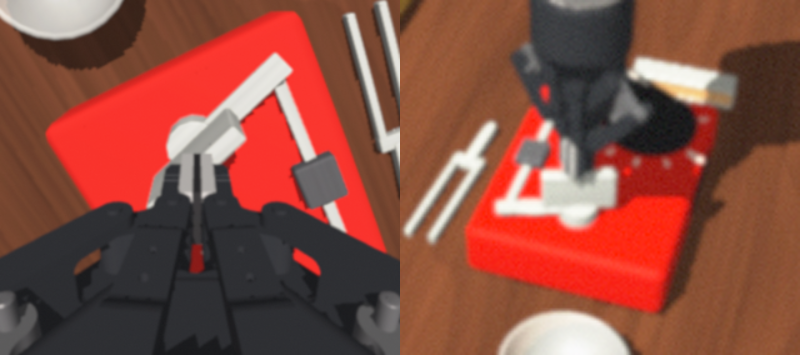

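Run:
```python
from h import *
for p in [(404,300),(404,280),(407,250),(409,234),(409,200),(395,268),(420,265)]: print(p,w('w2',*p))
# points near key from each view by depth
for f in ['e3','w3']:
    a=np.load('/tmp/'+f+'.npz');d=a['d'];L=[]
    for v in range(0,384,1):
        for u in range(0,512,1):
            if d[v,u]>0 and d[v,u]<1500:
                q=w(f,u,v,scale=1)
                if abs(q[0]-587)<75 and abs(q[1]-76)<50 and 62<q[2]<160: L.append((*q,u,v))
    L=np.array(L);print(f,len(L))
    for z in range(62,150,6):
        m=L[(L[:,2]>=z)&(L[:,2]<z+6)]
        if len(m): print(z,len(m),m[:,:2].min(0),m[:,:2].max(0),m[:,:2].mean(0).round())
s=r.sense();print(s['contact_force'],s['qpos'])
```

```text
Still running in the background as job /tmp/bash_jobs.1000/a6cce2c24e72 (pid 888). You'll get a notice when it ends.
```

```bash
kill -- -$(cat /tmp/bash_jobs.1000/a6cce2c24e72/pid)
cat >> h.py <<'E'
def cloud(f):
    a=np.load('/tmp/'+f+'.npz');d=a['d'];K=a['K'];T=a['T'];v,u=np.nonzero(d)
    s=cv2.undistortPoints(np.c_[u,v].astype(float)[:,None],K,np.array([float(a['k1']),0,0,0]))[:,0]
    return (np.c_[s,np.ones(len(s))]*d[v,u][:,None])@T[:3,:3].T+T[:3,3]
E
timeout 60 python3 - <<'E'
from h import *
for p in [(404,310),(404,280),(407,250),(409,236),(409,200),(390,268)]: print(p,w('w2',*p))
for f in ['w2','e3','w3']:
    L=cloud(f);L=L[(abs(L[:,0]-587)<75)&(abs(L[:,1]-76)<50)&(L[:,2]>64)&(L[:,2]<130)]
    print(f)
    for z in range(64,124,6):
        m=L[(L[:,2]>=z)&(L[:,2]<z+6)]
        if len(m): print(z,len(m),np.percentile(m[:,:2],[3,97],axis=0).round().ravel(),m[:,:2].mean(0).round())
s=r.sense();print(s['contact_force'])
E
```

```text
(404, 310) [565.7  73.  102.3]
(404, 280) [586.   75.3 101.4]
(407, 250) [605.9  75.7 101. ]
(409, 236) [614.8  75.4  99.7]
(409, 200) [634.9  77.2  66.1]
(390, 268) [585.1  85.3  68.3]
w2
64 943 [576.  28. 652.  87.] [618.  70.]
70 9 [598.  73. 616.  81.] [613.  77.]
76 7 [580.  74. 616.  79.] [609.  77.]
82 10 [614.  72. 616.  81.] [615.  76.]
88 10 [614.  72. 616.  81.] [615.  76.]
94 83 [565.  68. 616.  81.] [592.  75.]
100 465 [558.  69. 613.  79.] [586.  74.]
e3
64 184 [572.  27. 650. 100.] [620.  77.]
70 114 [560.  70. 644.  93.] [593.  81.]
76 60 [558.  70. 608.  87.] [583.  79.]
82 69 [557.  70. 611.  88.] [584.  79.]
88 67 [556.  69. 609.  87.] [583.  78.]
94 63 [557.  70. 610.  87.] [583.  78.]
100 93 [558.  64. 611.  87.] [583.  76.]
106 16 [579.  79. 598.  89.] [589.  85.]
112 33 [574.  77. 600.  89.] [585.  84.]
118 33 [573.  75. 602.  88.] [586.  83.]
w3
64 2095 [575.  28. 650.  99.] [619.  80.]
70 197 [559.  71. 614.  88.] [588.  80.]
76 203 [559.  71. 614.  88.] [590.  81.]
82 182 [559.  71. 614.  88.] [592.  81.]
88 176 [559.  71. 614.  88.] [594.  82.]
94 232 [558.  71. 615.  88.] [595.  82.]
100 484 [577.  74. 613.  87.] [604.  81.]
106 175 [581.  77. 601.  89.] [592.  85.]
112 256 [580.  76. 602.  89.] [592.  84.]
118 288 [580.  76. 602.  89.] [592.  84.]
[ 0.43872204 -0.29185488  7.99404092]
```

```bash
timeout 60 python3 - <<'E'
from h import *
L=cloud('w2');m=L[(L[:,2]>125)&(np.hypot(L[:,0]-584,L[:,1]-77)<90)];print('open, tcp 214.8: tip z',np.percentile(m[:,2],[0,.5,2,10]),len(m))
for f in ['e3','w3']:
    L=cloud(f)
    for x in range(555,625,5):
        m=L[(abs(L[:,0]-x)<2.5)&(abs(L[:,1]-78)<25)&(L[:,2]>76)&(L[:,2]<96)]; t=L[(abs(L[:,0]-x)<2.5)&(abs(L[:,1]-78)<25)&(L[:,2]>98)&(L[:,2]<106)];t2=L[(abs(L[:,0]-x)<2.5)&(abs(L[:,1]-78)<25)&(L[:,2]>106)&(L[:,2]<125)]
        print(f,x,*[(len(q),q[:,1].min().round(),q[:,1].max().round()) if len(q) else '-' for q in (m,t,t2)])
E
```

```text
open, tcp 214.8: tip z [238.32257325 243.99135968 251.86950051 283.0497558 ] 43275
e3 555 (12, np.float64(68.0), np.float64(71.0)) (4, np.float64(64.0), np.float64(70.0)) -
e3 560 (17, np.float64(69.0), np.float64(73.0)) (13, np.float64(62.0), np.float64(72.0)) -
e3 565 (21, np.float64(71.0), np.float64(75.0)) (14, np.float64(65.0), np.float64(75.0)) -
e3 570 (19, np.float64(73.0), np.float64(76.0)) (11, np.float64(64.0), np.float64(76.0)) (1, np.float64(74.0), np.float64(74.0))
e3 575 (16, np.float64(75.0), np.float64(77.0)) (16, np.float64(67.0), np.float64(78.0)) (16, np.float64(77.0), np.float64(86.0))
e3 580 (19, np.float64(74.0), np.float64(79.0)) (5, np.float64(75.0), np.float64(79.0)) (12, np.float64(82.0), np.float64(89.0))
e3 585 (17, np.float64(77.0), np.float64(82.0)) (4, np.float64(80.0), np.float64(85.0)) (19, np.float64(84.0), np.float64(90.0))
e3 590 (19, np.float64(79.0), np.float64(84.0)) (3, np.float64(81.0), np.float64(83.0)) (14, np.float64(83.0), np.float64(90.0))
e3 595 (16, np.float64(78.0), np.float64(83.0)) (5, np.float64(78.0), np.float64(83.0)) (13, np.flo
[... 1020 characters left out ...]
t64(80.0), np.float64(82.0)) (7, np.float64(86.0), np.float64(88.0)) (169, np.float64(86.0), np.float64(89.0))
w3 595 (75, np.float64(82.0), np.float64(84.0)) (32, np.float64(76.0), np.float64(85.0)) (187, np.float64(78.0), np.float64(87.0))
w3 600 (75, np.float64(83.0), np.float64(85.0)) (151, np.float64(75.0), np.float64(86.0)) (199, np.float64(76.0), np.float64(84.0))
w3 605 (79, np.float64(85.0), np.float64(87.0)) (152, np.float64(76.0), np.float64(87.0)) (15, np.float64(76.0), np.float64(77.0))
w3 610 (79, np.float64(87.0), np.float64(88.0)) (159, np.float64(78.0), np.float64(88.0)) -
w3 615 (61, np.float64(81.0), np.float64(88.0)) (53, np.float64(79.0), np.float64(88.0)) -
w3 620 - - -
```

Depth shows the fingertips are about 26 mm higher than the stated tool geometry: they're resting on the wing's top at z=102. The key has been nudged to about 17°. I'll lift, realign and grip about 25 mm lower.

Emit:
step_arm:
  plan: "0 0 0 0 0 25 255;0 0 -8 -1 -1 35 90;0 0 -16 -1 -1 35 90;0 0 -24 -1 -1 35 90;0 0 -32 -1 -1 35 90;0 0 -40 -1 -1 35 90;0 0 -45 -1 -1 35 90;0 0 -45 -1 -1 35 90"

```text
clock: 10.55
eef_pos: [585.6, 75.5, 123.3]
tcp_rot: [3.142, -0.001, 0.306]
contact_force: [-0.8, 0.6, -0.7]
opening: 0.652
grasp_force: 0.0
```

Emit:
step_arm:
  plan: "0 0 0 0 -1 -20 90;0 0 0 0 -1 -40 90;0 0 0 0 -1 -52 90;0 0 0 0 -1 -59 90;0 0 0 0 -1 -59 90;0 0 0 0 -1 -59 90"

```text
clock: 11.15
eef_pos: [585.9, 74.5, 64.4]
tcp_rot: [3.142, -0.001, 0.308]
contact_force: [0.4, 0.8, 0.0]
opening: 0.648
grasp_force: 0.0
```

Emit:
step_arm:
  plan: "0 0 0 0 0 0 180;0 0 0 0 0 0 255;0 0 0 0 0 0 255;0 0 0 0 0 0 255;0 0 0 0 0 0 255;0 0 0 0 0 0 255"
  force: 40

```text
clock: 11.75
eef_pos: [585.7, 74.9, 64.5]
tcp_rot: [-3.141, -0.001, 0.307]
contact_force: [-1.4, 3.4, 4.6]
opening: 0.107
grasp_force: 42.9
```

```bash
timeout 60 python3 - <<'E'
from h import *
s=r.sense();print(s['eef_pos'],np.degrees(s['tcp_rot']),s['wrist_torque'],s['contact_force'],s['opening'],s['grasp_force'])
snap('side','e4'); L=cloud('e4')
m=L[(abs(L[:,0]-586)<15)&(L[:,1]>82)&(L[:,1]<115)&(L[:,2]>60)&(L[:,2]<140)]
print(np.histogram(m[:,2],bins=range(60,140,6)))
E
```

```text
[585.65850986  74.91390275  64.49196215] [-1.79970875e+02 -4.30251633e-02  1.76031344e+01] [ 0.51837814  0.32165254 -0.03190124] [-1.43454563  3.44924937  4.60071112] 0.10707881789826781 42.88922309875488
(array([30, 47, 10, 12, 25, 23, 30, 25,  6,  0,  3, 19,  0]), array([ 60,  66,  72,  78,  84,  90,  96, 102, 108, 114, 120, 126, 132,
       138]))
```

Emit:
step_arm:
  plan: "0 0 5 0 0 0 255;0 0 11 0 0 0 255;0 0 17 0 0 0 255;0 0 23 0 0 0 255;0 0 29 0 0 0 255;0 0 35 0 0 0 255;0 0 40 0 0 0 255;0 0 44 0 0 0 255"

```text
clock: 12.6
eef_pos: [585.8, 74.8, 64.5]
tcp_rot: [3.141, -0.001, 1.079]
contact_force: [-1.4, 3.6, 5.6]
opening: 0.105
grasp_force: 42.8
```

Emit:
step_arm:
  plan: "0 0 2 0 0 0 255;0 0 3 0 0 0 255;0 0 3 0 0 0 255"

```text
clock: 12.9
eef_pos: [585.8, 74.8, 64.5]
tcp_rot: [3.141, -0.001, 1.128]
contact_force: [-0.2, 3.4, 5.0]
opening: 0.109
grasp_force: 42.8
```

```bash
timeout 60 python3 - <<'E'
from h import *
s=r.sense();print(s['eef_pos'],np.degrees(s['tcp_rot']),s['wrist_torque'],s['contact_force'],s['opening'],s['grasp_force'])
E
```

```text
[585.7886397   74.82474373  64.47027711] [ 1.79972717e+02 -4.93456453e-02  6.46441412e+01] [0.51114621 0.24083942 0.00529761] [-0.17852903  3.37969719  5.03746616] 0.10861926898035067 42.83951818943024
```

Yaw is 64.6° with no torque from the stop yet, so I'll keep turning in small steps.

Emit:
step_arm:
  plan: "0 0 1 0 0 0 255;0 0 2 0 0 0 255;0 0 3 0 0 0 255;0 0 3 0 0 0 255"

```text
clock: 13.3
eef_pos: [585.8, 74.9, 64.5]
tcp_rot: [3.141, -0.001, 1.18]
contact_force: [-1.9, 2.0, 6.2]
opening: 0.104
grasp_force: 43.0
```

```bash
timeout 60 python3 - <<'E'
from h import *
s=r.sense();print(np.degrees(s['tcp_rot']),s['wrist_torque'],s['opening'])
E
```

```text
[ 1.79971061e+02 -6.08864232e-02  6.76009330e+01] [ 0.49633158  0.20381783 -0.30766974] 0.10414403284983019
```

Emit:
step_arm:
  plan: "0 0 1 0 0 0 255;0 0 2 0 0 0 255;0 0 3 0 0 0 255;0 0 3 0 0 0 255"

```text
clock: 13.7
eef_pos: [585.8, 74.9, 64.5]
tcp_rot: [3.141, -0.001, 1.23]
contact_force: [-1.2, 2.0, 5.7]
opening: 0.107
grasp_force: 57.8
```

```bash
timeout 60 python3 - <<'E'
from h import *
s=r.sense();print(np.degrees(s['tcp_rot']),s['wrist_torque'],s['opening'])
E
```

```text
[ 1.79983528e+02 -8.24975703e-02  7.04973149e+01] [ 0.45854611  0.20486527 -1.18890796] 0.10698338233957627
```

The torque is now -1.2 N m, so the key is at its stop. I'll relieve the twist, release and rise.

Emit:
step_arm:
  plan: "0 0 -2 0 0 0 255;0 0 -2 0 0 0 180;0 0 -2 0 0 0 90;0 0 -2 0 0 0 90;0 0 -2 0 0 0 90;0 0 -2 0 0 30 90;0 0 -2 0 0 70 90;0 0 -2 0 0 120 60"

```text
clock: 14.5
eef_pos: [584.1, 74.1, 183.6]
tcp_rot: [-3.138, 0.002, 1.198]
contact_force: [1.4, -0.9, -0.3]
opening: 0.763
grasp_force: 0.0
```

Emit:
step_arm:
  plan: "0 0 -8 -20 -20 30 0;0 0 -16 -40 -40 50 0;0 0 -24 -60 -60 50 0;0 0 -32 -60 -60 50 0;0 0 -32 -60 -60 50 0;0 0 -32 -60 -60 50 0"

```text
clock: 15.1
eef_pos: [525.7, 14.5, 233.9]
tcp_rot: [3.141, -0.0, 0.643]
contact_force: [-0.0, -0.1, -0.2]
opening: 1.0
grasp_force: 0.0
```

```bash
timeout 60 python3 - <<'E'
from h import *
snap('wrist','w5')
E
```

```text
(no output)
```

View pics/w5.png

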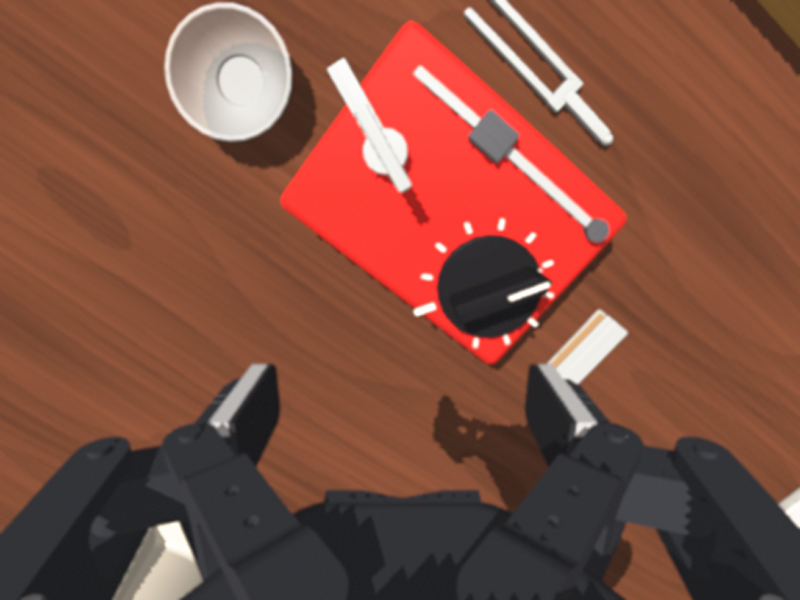

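The tongue (338,65) has swung clear of the pendulum arm, and the dial line runs (510,298)→(548,287). The bystanders are where they were. I'll check the numbers.

```bash
timeout 60 python3 - <<'E'
from h import *
f='w5'; A=lambda a,b:np.degrees(np.arctan2(*(b-a)[1::-1]))
print('line',A(w(f,510,298,99),w(f,548,287,99)),'0-6',A(w(f,425,309,55),w(f,547,265,55)))
print('wing',A(w(f,404,188,102),w(f,364,110,102)),'tongue',A(np.array([586,75,68]),w(f,338,65,68)))
L=cloud(f);m=L[(np.hypot(L[:,0]-586,L[:,1]-75)<34)&(L[:,2]>97)&(L[:,2]<106)]
c=m[:,:2]-m[:,:2].mean(0);v=np.linalg.svd(c,full_matrices=False)[2][0];print(len(m),np.degrees(np.arctan2(v[1],v[0]))%180)
k=L[(L[:,2]>53)&(L[:,2]<57)&(abs(L[:,0]-583)<120)&(abs(L[:,1])<140)]
print(cv2.minAreaRect(k[:,:2].astype(np.float32)))
E
```

```text
line -36.13275173622391 0-6 -32.241760108111684
wing 64.51853912827819 tongue 66.11810834888102
601 67.40735212917602
((581.8504638671875, 3.52764892578125), (227.55853271484375, 167.8669891357422), 88.04167938232422)
```

The key is at about 1.2 rad relative to the console, which is its far stop. The dial rests in click 6.

```bash
python3 -c "
from rig import r
print(r.sign_off())"
```

```text
the job is handed in; nothing more can be done
None
```

The job is handed in at about 15 s: the dial rests at position 6, the lock key is at its far stop with its tongue clear of the pendulum arm (after one slipped first grip on the key), and the dish, tuning fork and harmonica look undisturbed.

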